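Prop open the lid of the curing tank

TASK

The lid of the small curing tank stands steeply open by nothing but the friction of its hinge. Swing the prop rod on the tank's right side up out of its clip and over to its stop, then take the lid by its tab and let it down gently until the notch on its side edge sits on the rod's pin and the rod carries the lid half open. Do not let the lid drop or fall shut, do not knock the things standing around, and let go of everything at the end.

Things in the scene. Friction and masses are not known exactly. Their poses are not given: they have to be found in the camera images.
- curing_tank: Grey open tank fixed to the worktop, 260 mm (x) by 200 mm (y) by 100 mm high, with a fixed deck over the front 72 mm of its mouth and two mortar cubes inside. Origin: centre of its underside; x points from its front (the robot's side) to its back, y to its left, z up. The lid hinges along y at its back; the prop rod is on its outer right (-y) side.
- lid_hinge (a point): Point on the lid's hinge line, at the middle of the tank's width: 115 mm back (+x) from the tank's origin, 106 mm high. Axes as the tank's.
- lid (a joint): Lid opening angle about the hinge line (rad): 0 is shut (level), 1.57 is upright, end stop 1.7. It starts at 1.31 to 1.48. The lid weighs 0.8 kg; hinge friction holds it above about 1.2; below that it falls shut unless held or propped. Propped, with the pin fully in its notch, it reads 0.91.
- lid_tab (a point): Grip point in the pull tab at the middle of the lid's free edge. The lid is an aluminium plate 212 mm wide, 8 mm thick; the flat tab is 60 mm wide, 10 mm thick and projects 36 mm beyond the lid's edge. The point is 196 mm from the hinge line, 12 mm in from the tab's tip, mid-thickness. Its own x axis points along the lid from the tab to the hinge, y along the hinge, z out of the lid's upper (outer) face.
- lid_notch (a point): Steel V notch bracket, 10 mm thick, on the lid's right edge, open away from the lid's underside, mouth about 30 mm wide. The point is where the pin's axis lies when seated: 85 mm from the hinge line, 22 mm below the lid's mid-plane. Axes as lid_tab.
- rod_pivot (a point): Pivot of the prop rod on the tank's right side, in the rod's plane: 5 mm in front of the tank's origin, 130 mm to its right, 61 mm high. Axes as the tank's. The rod turns about y.
- prop_rod (a joint): Prop rod angle (rad): 0 lying in its clip, level and pointing to the tank's front; 1.57 straight up; it goes over past upright, leaning to the tank's back, to its end stop at 2.11, where it rests by its own weight (released well before upright it falls back to the clip). Fully in the lid's notch it reads 2.04.
- prop_knob (a point): Middle of the plain turned-wood round knob on the end of the prop rod: a cylinder 18 mm in diameter, 52 mm long, along y, projecting to the right (outward) of the rod, its middle 111 mm from the pivot's axis and 30 mm to the right of the rod's plane (60 mm outside the tank's wall). The rod is 8 mm thick, about 0.1 kg; an 8 mm pin projects 26 mm from the same end to the left, toward the tank. The point turns with the rod (x from knob to pivot).
- weighing_bottle: Glass stoppered weighing bottle, 43 mm wide, 64 mm high, loose bystander on the right. Origin at the centre of its underside.
- low_tin: Low sample tin with lid, 70 mm wide, 30 mm high, loose bystander on the left. Origin under its centre.
- crucible: Small white crucible, 44 mm wide, 37 mm high, loose bystander on the left. Origin under its centre.
- stopwatch: Black stopwatch lying flat, 71 x 60 x 19 mm, loose bystander on the left. Origin under its centre.

How it is judged:
On the way:
1. the prop rod is swung up past upright while the lid still stands steeply open (value of joint prop_rod above 1.85 rad and value of joint lid above 1.1 rad), for 0.2 s.
At the end, for the whole second after the job is handed in: The lid rests on the prop rod at 0.91 rad (0.85 to 0.97), the rod stands in the notch at 2.04 rad (1.96 to 2.10), and the lid is at rest (under 0.05 rad/s) (value of joint lid between 0.85 and 0.97 rad and value of joint prop_rod between 1.96 and 2.1 rad and velocity of joint lid between -0.05 and 0.05 rad/s); the robot touches nothing.
It fails at once if the lid falls shut or is dropped (opening under 0.7 rad, or closing faster than 1.6 rad/s) (value of joint lid below 0.7 rad or velocity of joint lid below -1.6 rad/s).
It fails at once if a thing standing around is knocked (moved more than 25 mm) (distance of any of weighing_bottle, low_tin, crucible, stopwatch from where it was at the start of the episode above 0.025 m).
It also fails if it takes over 45 s, if anything falls off the work surface, if the arm or the gripper's body presses on something with over 40 N, if the wrist force passes 120 N, or if a joint passes its speed limit or range.

ROBOT

A 6-joint arm with a two-finger parallel gripper is mounted at the origin on a cart in front of the work surface, level with it; the furniture and walls round the work are solid. World frame = base frame: x ahead of the robot, y to its left, z up, the work surface at z = 0. Lengths are in m, angles in rad, forces in N, time in s.
With the tool pointing down it reaches from about 0.3 to 0.775 m from the base axis. Payload 14.6 kg.
Tool frame: the origin (TCP) lies midway between the tips of the shut fingers; the grasp point (between the pads) lies 19 mm behind it; x points along the fingers, y is the direction in which the jaws open and shut, and the axes are right-handed (so a half turn about x gives the same grasp; the last joint's range is limited). The gripper opens to 94 mm and grips with 3 to 60 N. Pads are 16 mm wide; open, the fingers measure 119 mm over their backs; the gripper's body (75 mm by 177 mm) begins 78 mm behind the grasp point.
Start: joints at [1.159, 0.3, 1.521, -0, 1.321, -0.067], TCP at [0.186, 0.518, 0.205] pointing down, gripper open.
Joint ranges: [-3.03, 3.03], [-0.79, 2.21], [0.23, 2.52], [-1.04, 4.18], [0, 3.07], [-2.55, 2.55]. Speed limits (rad/s): [2.22, 2.22, 2.57, 3.14, 3.14, 3.14].

INTERFACE

Orientations are given as a 3x3 rotation matrix whose columns are the frame's x, y, z axes.
In Python, from plant import bot, kinematics, imaging, finish_job gives the robot as it stands. Calls block until the motion is done:
- bot.goto(position, orientation): joint-space move of the TCP to a pose.
- bot.move_linear(position, speed=0.15, attitude=None): straight line of the TCP; attitude=None keeps the orientation; speed is the mean speed in m/s.
- bot.movej(angles): joint-space move.
- bot.set_gripper(opening): opening from 0.0 (shut) to 1.0 (fully open); the grip force is fixed at half the most; returns when the fingers have stopped.
- bot.pause(seconds).
- kinematics.inverse_kinematics(position, orientation): joint angles nearest the present ones, or None.
- bot.get_state(): the state.
- imaging.capture(name): name is "scene" or "side" or "wrist"; returns the picture (384x512x3 uint8, red, green, blue); there is no depth.
- imaging.camera_model(name): a dict with "fx", "fy", "cx", "cy" (pixels), "rvec" (rotation vector, rad) and "tvec" (3), from world to camera coordinates, as OpenCV has them; the wrist camera has in their place "T_tool_cam" (4x4, takes a point from camera to tool coordinates, whose origin is the TCP and whose axes are the tool frame's). Camera axes: x right, y down, z forward; pixel columns grow to the right and rows downward; lengths in m; the calibration is good to about 2 mm. A picture is of the moment at which its call begins: read the wrist's pose just before it. camera_model takes no time and is no camera call.
A pose or a line that the arm cannot do raises bot.IKError and nothing moves.
- finish_job(): hands the job in, once; it reports no verdict.
The state is a dict: "time": time; "joint_pos": joint angles; "dq": joint speeds; "tau": joint torques, N m; "tcp_pos": TCP position; "tcp_rot": TCP orientation; "ft_force": force on the tool from outside, world axes, zero at the start; "torque": the same for the moment, N m; "gripper_width": opening from 0.0 (shut) to 1.0 (fully open).
Only numpy, scipy, OpenCV 4.12 (cv2) and the standard library are available. Lean on these libraries where they do the work, as an engineer would, in place of code of your own. Each camera call takes 0.05 s, during which the arm holds its last target.

## Working session

There is one attempt and no reset: what is moved stays moved. The work goes in short steps, each a Python script; the robot and the scene stay as the last script left them, time stands still between calls to the robot, and variables do not carry over. Pictures are saved under pics/ and viewed, and the job is handed in when it is done.

```bash
ls; mkdir -p pics
python3 - <<'E'
from plant import bot, kinematics, imaging
import cv2
for n in ("scene","side","wrist"):
    im=imaging.capture(n); cv2.imwrite(f"pics/{n}0.png",im[:,:,::-1]); print(n,imaging.camera_model(n))
print(bot.get_state())
E
```

```text
pics
scene {'fx': 386.5231236740809, 'fy': 386.5231236740809, 'cx': 255.7689602836903, 'cy': 190.04494583397775, 'rvec': array([ 2.10200979, -0.88490048,  0.42348506]), 'tvec': array([-0.35467015,  0.3312848 ,  1.00437738])}
side {'fx': 384.0507320494229, 'fy': 384.0507320494229, 'cx': 257.21489736426156, 'cy': 190.49445410786726, 'rvec': array([ 0.03090642, -2.74476479,  1.45763426]), 'tvec': array([0.54839618, 0.04719758, 1.25263084])}
wrist {'fx': 266.98952520501837, 'fy': 266.98952520501837, 'cx': 254.22769488315242, 'cy': 187.89834858383057, 'T_tool_cam': array([[ 7.51132495e-04, -2.33848057e-01,  9.72272864e-01,
        -1.79053167e-01],
       [ 9.99999253e-01, -7.62237769e-04, -9.55883672e-04,
         1.57912903e-03],
       [ 9.64634639e-04,  9.72272855e-01,  2.33847310e-01,
        -6.77654409e-02],
       [ 0.00000000e+00,  0.00000000e+00,  0.00000000e+00,
         1.00000000e+00]])}
{'time': 0.15, 'joint_pos': array([ 1.15942215e+00,  3.00332670e-01,  1.52145139e+00,  1.89636107e-05,
        1.32070057e+00, -6.66004246e-02]), 'dq': array([-0.00060865, -0.00053019, -0.00047183,  0.00204084,  0.00220779,
       -0.00142443]), 'tau': array([ 1.15107727e-03, -5.31958151e+01, -3.52825034e+01,  7.08211656e-02,
        2.35337263e-02, -1.37147131e-04]), 'tcp_pos': array([0.18580671, 0.51744476, 0.20501713]), 'tcp_rot': array([[-3.73511064e-04,  3.37988008e-01,  9.41150342e-01],
       [-8.10205437e-04,  9.41149997e-01, -3.37988206e-01],
       [-9.99999602e-01, -8.88767459e-04, -7.76902141e-05]]), 'ft_force': array([-0.45106537, -0.51558507,  0.02346367]), 'torque': array([0.0177425 , 0.04313455, 0.02696258]), 'gripper_width': 1.0013439511025595}
```

View pics/scene0.png

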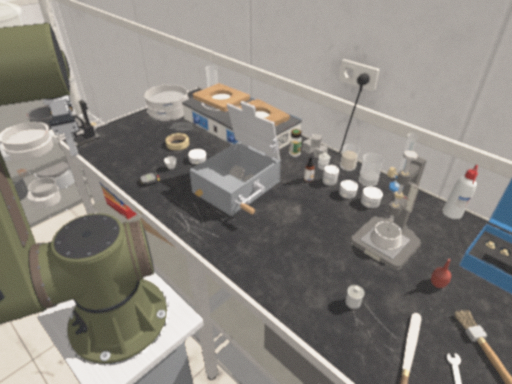

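View pics/side0.png

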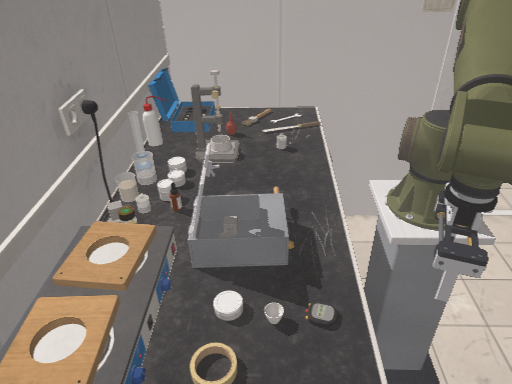

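View pics/wrist0.png

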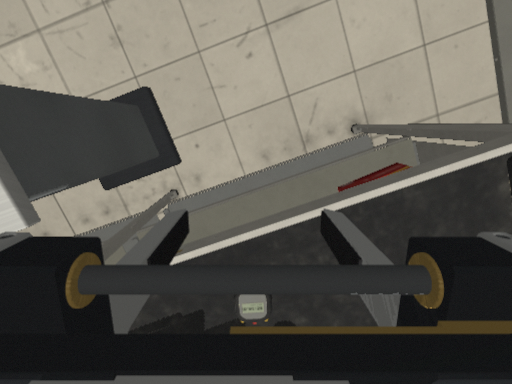

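The scene view shows the tank around (237,175), with the knob near (247,208) and the lid standing near (258,130). The side view shows the tank at (240,228) and the knob at (277,190). I'll enlarge both.

Run:
```python
import cv2
a=cv2.imread("pics/scene0.png")[90:220,180:310]; cv2.imwrite("pics/sc1.png",cv2.resize(a,None,fx=4.6,fy=4.6,interpolation=cv2.INTER_CUBIC))
a=cv2.imread("pics/side0.png")[140:280,170:310]; cv2.imwrite("pics/sd1.png",cv2.resize(a,None,fx=4.2,fy=4.2,interpolation=cv2.INTER_CUBIC))
```

```text
(no output)
```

View pics/sc1.png

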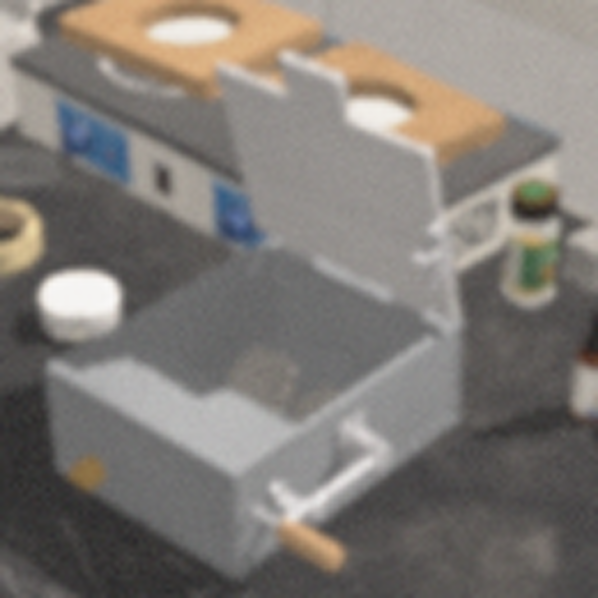

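View pics/sd1.png

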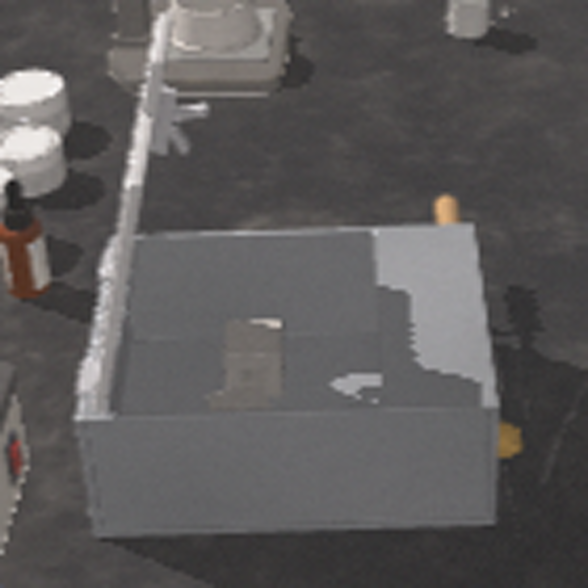

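```bash
cat > h.py <<'E'
import numpy as np, cv2
from scipy.optimize import least_squares
from plant import bot, kinematics, imaging, finish_job
def proj(n,P):
    c=imaging.camera_model(n); K=np.array([[c['fx'],0,c['cx']],[0,c['fy'],c['cy']],[0,0,1]])
    return cv2.projectPoints(np.array(P,float).reshape(-1,1,3),c['rvec'],c['tvec'],K,None)[0][:,0]
def ray(n,uv):
    c=imaging.camera_model(n); R=cv2.Rodrigues(c['rvec'])[0]; t=c['tvec']
    return -R.T@t, R.T@np.array([(uv[0]-c['cx'])/c['fx'],(uv[1]-c['cy'])/c['fy'],1])
def onz(n,uv,z):
    o,d=ray(n,uv); return o+d*(z-o[2])/d[2]
def tri(a,ua,b,ub):
    o1,d1=ray(a,ua);o2,d2=ray(b,ub)
    s=np.linalg.lstsq(np.c_[d1,-d2],o2-o1,rcond=None)[0]
    p,q=o1+s[0]*d1,o2+s[1]*d2
    return (p+q)/2,np.linalg.norm(p-q)
E
cat > m.py <<'E'
from h import *
sc=lambda x,y:np.array([x/4.6+179.6,y/4.6+89.6])
sd=lambda x,y:np.array([x/4.2+169.6,y/4.2+139.6])
S={'FL':(sc(50,365),(-.13,.1,.1)),'FR':(sc(238,472),(-.13,-.1,.1)),'BR':(sc(460,330),(.13,-.1,.1)),'FRb':(sc(238,577),(-.13,-.1,0)),'knob':(sc(312,545),(-.116,-.16,.061))}
D={'FR':(sd(472,226),(-.13,-.1,.1)),'FL':(sd(497,407),(-.13,.1,.1)),'BL':(sd(78,418),(.13,.1,.1)),'BLb':(sd(100,535),(.13,.1,0)),'FLb':(sd(494,523),(-.13,.1,0)),'knob':(sd(447,212),(-.116,-.16,.061))}
def W(p,L):
    c,s=np.cos(p[2]),np.sin(p[2]); L=np.array(L); return np.c_[p[0]+c*L[:,0]-s*L[:,1],p[1]+s*L[:,0]+c*L[:,1],L[:,2]]
def res(p):
    return np.r_[[ (proj(n,W(p,[v[1] for v in Q.values()]))-np.array([v[0] for v in Q.values()])).ravel() for n,Q in (('scene',S),)][0],(proj('side',W(p,[v[1] for v in D.values()]))-np.array([v[0] for v in D.values()])).ravel()]
for n,Q in(('scene',S),('side',D)):
    for k,v in Q.items(): print(n,k,onz(n,v[0],v[1][2]).round(4))
r=least_squares(res,[.5,.2,0],loss='soft_l1'); print(r.x, r.fun.reshape(-1,2).round(1).tolist())
p=r.x; np.save('tank.npy',p)
# lid angle candidates: tab tip corners in scene
for th in np.arange(1.25,1.52,.05):
    L=[(.115-.208*np.cos(th),y,.106+.208*np.sin(th)) for y in(.03,-.03)]+[(.115-.172*np.cos(th),y,.106+.172*np.sin(th)) for y in(.106,-.106)]
    print(th.round(2),((proj('scene',W(p,L))-[179.6,89.6])*4.6).round(0).tolist(),((proj('side',W(p,L))-[169.6,139.6])*4.2).round(0).tolist())
E
python3 m.py
```

```text
scene FL [0.4624 0.2752 0.1   ]
scene FR [0.4743 0.0781 0.1   ]
scene BR [0.7148 0.0835 0.1   ]
scene FRb [0.4717 0.0813 0.    ]
scene knob [0.4868 0.0177 0.061 ]
side FR [0.47   0.0807 0.1   ]
side FL [0.4586 0.2761 0.1   ]
side BL [0.7144 0.2888 0.1   ]
side BLb [0.7124 0.2884 0.    ]
side FLb [0.4581 0.2744 0.    ]
side knob [0.4869 0.0051 0.061 ]
[0.59302686 0.18254383 0.05661953] [[-1.1, 0.6], [-0.6, 1.1], [1.2, -2.3], [0.6, 1.2], [0.2, 0.3], [0.3, -1.0], [0.4, -0.3], [-1.1, 0.2], [-1.8, 0.3], [0.2, 0.2], [0.2, 2.0]]
1.25 [[266.0, 68.0], [328.0, 93.0], [205.0, 74.0], [420.0, 164.0]] [[186.0, 67.0], [193.0, 19.0], [160.0, 189.0], [187.0, 13.0]]
1.3 [[276.0, 59.0], [337.0, 84.0], [213.0, 68.0], [428.0, 157.0]] [[168.0, 63.0], [176.0, 15.0], [145.0, 186.0], [174.0, 10.0]]
1.35 [[285.0, 51.0], [347.0, 76.0], [220.0, 61.0], [435.0, 150.0]] [[150.0, 59.0], [159.0, 12.0], [129.0, 183.0], [161.0, 7.0]]
1.4 [[294.0, 44.0], [356.0, 68.0], [228.0, 56.0], [443.0, 143.0]] [[132.0, 57.0], [141.0, 9.0], [114.0, 181.0], [148.0, 5.0]]
1.45 [[304.0, 37.0], [366.0, 61.0], [236.0, 50.0], [450.0, 137.0]] [[113.0, 55.0], [124.0, 7.0], [98.0, 179.0], [135.0, 4.0]]
1.5 [[313.0, 32.0], [375.0, 55.0], [243.0, 46.0], [458.0, 132.0]] [[95.0, 54.0], [107.0, 6.0], [82.0, 179.0], [122.0, 3.0]]
```

```bash
sed -i "s/,'knob':(sd(447,212),(-.116,-.16,.061))//; s/'BR':(sc(460,330),(.13,-.1,.1)),//" m.py; python3 m.py | grep '^\[\|^1.3'
cat >> h.py <<'E'
try: T=np.load('tank.npy')
except Exception: T=np.array([.593,.1825,.0566])
def w(x,y,z):
    c,s=np.cos(T[2]),np.sin(T[2]); return np.array([T[0]+c*x-s*y,T[1]+s*x+c*y,z])
def Rt():
    c,s=np.cos(T[2]),np.sin(T[2]); return np.array([[c,-s,0],[s,c,0],[0,0,1.]])
def rot(xt,yt):   # tool axes in tank coordinates
    xt=np.array(xt,float);yt=np.array(yt,float); return Rt()@np.c_[xt,yt,np.cross(xt,yt)]
DOWN=lambda: rot([0,0,-1],[-1,0,0])
def lidpose(th,back=0.,sgn=1):  # TCP pose gripping tab; back = retreat along lid
    d=np.array([-np.cos(th),0,np.sin(th)]); n=np.array([np.sin(th),0,np.cos(th)])
    q=np.array([.115,0,.106])+d*(.196-.019+back)
    return w(*q), rot(-d,sgn*n)
E
python3 - <<'E'
from h import *
print(T, onz('scene',(355,303),0), w(-.116,-.165,.061))
for P,R in [(w(-.116,-.165,.042),DOWN()),(w(.054,-.165,.137),DOWN())]+[lidpose(t,b,s) for s in(1,-1) for t in(1.35,1.1,.9) for b in(0,.1)]:
    print(P.round(3),kinematics.inverse_kinematics(P,R))
E
```

```text
[0.59336045 0.18280623 0.05597338] [[-1.0, 0.5], [-0.7, 1.0], [0.6, 1.1], [0.2, 0.2], [0.2, -0.9], [0.3, -0.2], [-1.3, 0.3], [-2.0, 0.4], [0.1, 0.3]]
1.3 [[276.0, 59.0], [338.0, 84.0], [213.0, 67.0], [428.0, 157.0]] [[167.0, 63.0], [175.0, 15.0], [144.0, 186.0], [174.0, 10.0]]
1.35 [[285.0, 51.0], [347.0, 76.0], [221.0, 61.0], [435.0, 150.0]] [[149.0, 59.0], [158.0, 12.0], [128.0, 183.0], [161.0, 8.0]]
[0.59336045 0.18280623 0.05597338] [ 0.46564542 -0.41340584  0.        ] [0.4867729  0.01157512 0.061     ]
[0.487 0.012 0.042] None
[0.657 0.021 0.137] None
[0.669 0.187 0.279] [ 0.23500139  0.46606578  1.14164641 -0.04030391  1.31669983  0.18490721]
[0.648 0.186 0.376] [ 0.24134392  0.40354921  1.01148999 -0.04045234  1.50947113  0.18344969]
[0.628 0.185 0.264] [ 0.2700299   0.24700429  1.52054204 -0.12177132  0.91611273  0.26574489]
[0.583 0.182 0.353] [ 0.28966677  0.10484324  1.48410179 -0.11839492  1.09576415  0.26339683]
[0.598 0.183 0.245] [ 0.30461713  0.12597965  1.77894464 -0.27487768  0.5987119   0.42520407]
[0.536 0.18  0.323] [ 0.34254937 -0.07508388  1.80026723 -0.2520423   0.7818336   0.40760963]
[0.669 0.187 0.279] None
[0.648 0.186 0.376] None
[0.628 0.185 0.264] None
[0.583 0.182 0.353] None
[0.598 0.183 0.245] None
[0.536 0.18  0.323] None
```

```bash
cat >> h.py <<'E'
A=np.radians(25)
KX=np.array([0,np.sin(A),-np.cos(A)])
KR=lambda: rot(KX,[1,0,0])
def knobpose(phi,yg=-.163,back=0.,r=.111):
    q=np.array([-.005-r*np.cos(phi),yg,.061+r*np.sin(phi)])+KX*(.019-back)
    return w(*q),KR()
E
python3 - <<'E'
from h import *
q0=None
for P,R in [knobpose(f) for f in np.linspace(0,2.1,6)]+[knobpose(0,back=.15),knobpose(2.1,back=.15)]:
    print(P.round(3),kinematics.inverse_kinematics(P,R))
st=bot.get_state()
bot.goto([.25,.35,.40],KR())
P,R=knobpose(0,back=.16); bot.goto(P,R)
s=bot.get_state(); print(s['time'],s['tcp_pos'],P)
for n in ("wrist","scene"):
    cv2.imwrite(f"pics/{n}2.png",imaging.capture(n)[:,:,::-1])
E
```

```text
[0.486 0.022 0.044] [-0.2589076   0.43940766  1.82029087  0.47424791  1.07572548 -0.58422191]
[0.496 0.022 0.089] [-0.25303993  0.38219392  1.77150766  0.45286117  1.16845209 -0.52695089]
[0.523 0.024 0.126] [-0.2375588   0.38168833  1.6697295   0.43961349  1.25498426 -0.46695698]
[0.563 0.026 0.149] [-0.21735144  0.43449351  1.53455693  0.43329904  1.32191114 -0.4134518 ]
[0.609 0.028 0.154] [-0.19730422  0.5250367   1.38838446  0.43123131  1.36459835 -0.37211468]
[0.653 0.031 0.14 ] [-0.18070413  0.6334677   1.25400346  0.43157365  1.38160351 -0.34649773]
[ 0.49  -0.042  0.18 ] [-0.37488038  0.28235171  1.66751748  0.40037505  1.39853267 -0.54179061]
[ 0.657 -0.032  0.276] [-0.27150591  0.57874805  1.02472199  0.41417747  1.67725583 -0.31194308]
3.0417 [ 0.49017241 -0.04521167  0.18917889] [ 0.48999468 -0.04592387  0.1887894 ]
```

View pics/wrist2.png

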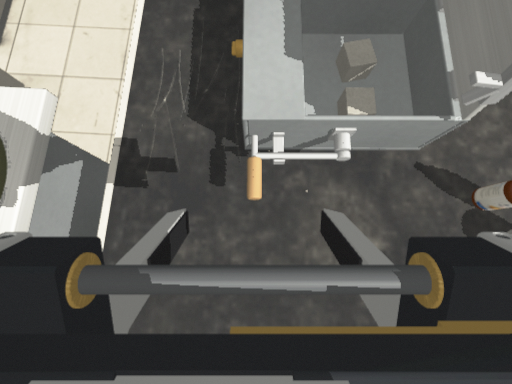

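View pics/scene2.png

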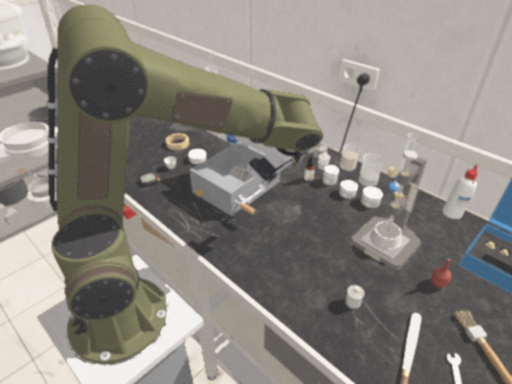

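The wrist view shows the knob centred near (254,178), the rod running to its pivot at (343,150), and the bottom corner of the tank near (245,150). I'll refine the knob position by casting rays through the wrist camera.

```bash
cat >> h.py <<'E'
def wray(uv,s):
    c=imaging.camera_model('wrist'); M=c['T_tool_cam']
    d=M[:3,:3]@np.array([(uv[0]-c['cx'])/c['fx'],(uv[1]-c['cy'])/c['fy'],1])
    return s['tcp_pos']+s['tcp_rot']@M[:3,3], s['tcp_rot']@d
def wonz(uv,s,z):
    o,d=wray(uv,s); return o+d*(z-o[2])/d[2]
def intank(p): return Rt().T@(np.array(p)-[T[0],T[1],0])
E
python3 - <<'E'
from h import *
s=bot.get_state()
im=cv2.imread('pics/wrist2.png'); hsv=cv2.cvtColor(im,cv2.COLOR_BGR2HSV)
m=cv2.inRange(hsv,(8,90,100),(22,255,255)); m[:150]=0;m[205:]=0;m[:,:240]=0;m[:,275:]=0
c=max(cv2.findContours(m,0,1)[0],key=cv2.contourArea); print(cv2.boundingRect(c),cv2.minAreaRect(c))
x,y,ww,hh=cv2.boundingRect(c)
for uv in [(x+ww/2,y),(x+ww/2,y+hh),(x+ww/2,y+hh/2)]: print(intank(wonz(uv,s,.061)).round(4))
for nm,uv,z in [('FRtop',(243,121),.1),('FRbot',(246,150),0),('BRtop',(447,121),.1),('pivot end',(343,153),.061)]: print(nm,intank(wonz(uv,s,z)).round(4))
E
```

```text
(247, 157, 15, 43) ((254.0, 178.0), (42.0, 14.0), 90.0)
[-0.1152 -0.1311  0.061 ]
[-0.1152 -0.1854  0.061 ]
[-0.1152 -0.1587  0.061 ]
FRtop [-0.1282 -0.1014  0.1   ]
FRbot [-0.1278 -0.1003  0.    ]
BRtop [ 0.1018 -0.1013  0.1   ]
pivot end [-0.0044 -0.1258  0.061 ]
```

Run:
```python
import cv2
a=cv2.imread("pics/wrist2.png")[20:220,220:512]; cv2.imwrite("pics/w2z.png",cv2.resize(a,None,fx=2.7,fy=2.7,interpolation=cv2.INTER_CUBIC))
```

```text
(no output)
```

View pics/w2z.png

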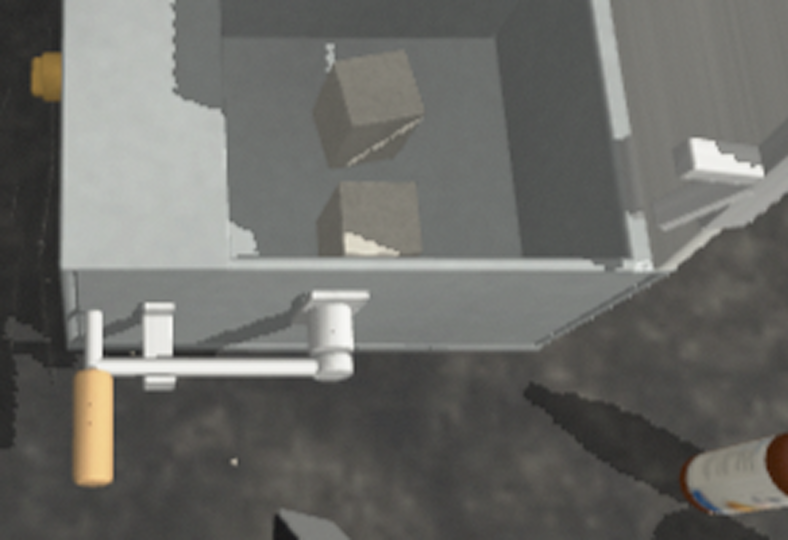

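Both views agree within about 1.5 mm, so I'm going ahead with the knob.

Run:
```python
from h import *
T[0]+=.001; np.save('tank.npy',T)
bot.set_gripper(.5)
P,R=knobpose(0); bot.move_linear(P,.12,R)
s=bot.get_state(); print(s['time'],s['ft_force'].round(1))
bot.set_gripper(0.0)
s=bot.get_state(); print(s['time'],s['gripper_width']*94,s['ft_force'].round(1))
for n in ("wrist","scene"): cv2.imwrite(f"pics/{n}3.png",imaging.capture(n)[:,:,::-1])
```

```text
5.4917 [-0.3  0.1  0.3]
6.0667 17.13742891880981 [-8.2 -3.5  5.6]
```

View pics/wrist3.png

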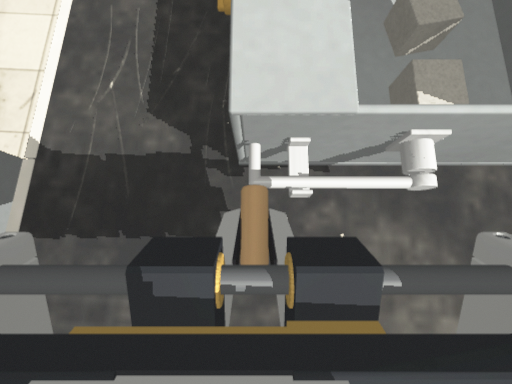

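The knob (255,225) is held between the pads; the width reads about 17 mm. Next I swing it over.

Run:
```python
from h import *
for f in np.linspace(0,2.09,12)[1:]:
    P,R=knobpose(f); bot.move_linear(P,.12)
    s=bot.get_state(); print(round(f,2),round(s['time'],2),s['ft_force'].round(1),round(s['gripper_width']*94,1))
    if np.linalg.norm(s['ft_force'])>60: print('stop');break
cv2.imwrite(f"pics/wrist4.png",imaging.capture('wrist')[:,:,::-1]);cv2.imwrite(f"pics/side4.png",imaging.capture('side')[:,:,::-1])
```

```text
0.19 6.49 [-10.1  -4.1   3.6] 17.5
0.38 6.82 [-17.3  -5.1   5.4] 16.9
0.57 7.14 [-30.6  -9.8  16.9] 17.0
0.76 7.47 [-48.2 -14.2  38.2] 17.1
stop
```

View pics/wrist4.png

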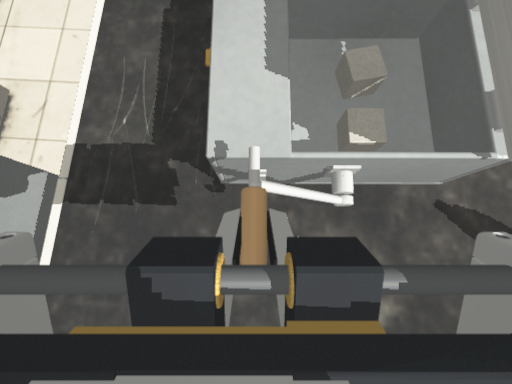

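View pics/side4.png

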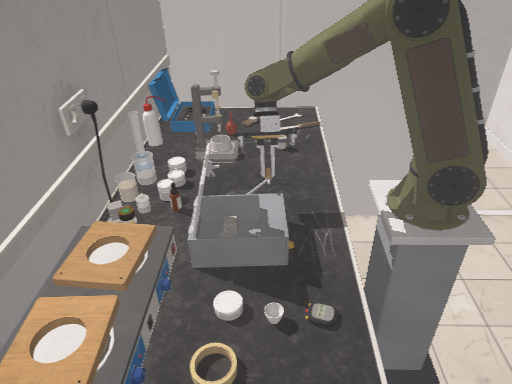

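The force reached 63 N, and it points radially outward along the rod. My arc is slightly off and too stiff. I'll continue with a force-guided correction (admittance) at each step.

Run:
```python
from h import *
s=bot.get_state(); F=s['ft_force']; print(F.round(1))
P,_=knobpose(.76)
print((s['tcp_pos']-P)*1000)
u=np.array([F[0],0,F[2]]);u/=np.linalg.norm(u)
for k in (1,2,3):
    bot.move_linear(P+u*.001*k,.05)
    s=bot.get_state(); print(k,s['time'],s['ft_force'].round(1),((s['tcp_pos']-P)*1000).round(2))
```

```text
[-47.9 -13.6  37.1]
[-4.56236991 -0.22760031  1.26465394]
1 7.8167 [-37.4 -11.4  29. ] [-4.54 -0.23  1.52]
2 8.0667 [-27.5  -9.7  19.8] [-4.46 -0.21  1.78]
3 8.3167 [-18.5  -6.7  12.6] [-4.44 -0.19  2.  ]
```

Run:
```python
from h import *
P,_=knobpose(.76); s=bot.get_state(); F=s['ft_force']
u=np.array([-.79,0,.613]); off=u*.003
def upd(off):
    F=bot.get_state()['ft_force']; return off+np.array([F[0],0,F[2]])*.9/12000
off=upd(off)
for f in np.arange(.90,2.10,.13):
    P,R=knobpose(f); bot.move_linear(P+off,.12)
    s=bot.get_state(); F=s['ft_force']; print(round(f,2),round(s['time'],2),F.round(1),round(s['gripper_width']*94,1),((s['tcp_pos']-P)*1000).round(1),(off*1000).round(1))
    if np.linalg.norm(F)>60: print('stop');break
    off=upd(off)
cv2.imwrite(f"pics/wrist5.png",imaging.capture('wrist')[:,:,::-1]);cv2.imwrite(f"pics/side5.png",imaging.capture('side')[:,:,::-1])
```

```text
0.9 8.59 [-16.6  -6.7  16.6] 17.3 [-4.7 -0.3  4. ] [-3.8  0.   2.8]
1.03 8.86 [-9.4 -4.9 13.6] 17.0 [-5.2 -0.2  5.1] [-5.  0.  4.]
1.16 9.12 [-6.1 -5.2 11.9] 17.2 [-5.7 -0.2  5.7] [-5.7  0.   5. ]
1.29 9.39 [-4.8 -4.5 10. ] 17.3 [-6.1 -0.2  6.3] [-6.2  0.   5.9]
1.42 9.66 [-2.  -4.2  7. ] 17.4 [-6.5 -0.2  6.8] [-6.5  0.   6.7]
1.55 9.93 [-0.1 -2.7  6.1] 17.0 [-6.7 -0.2  7.2] [-6.7  0.   7.2]
1.68 10.19 [-1.8 -3.4  5.5] 17.2 [-6.8 -0.2  7.5] [-6.7  0.   7.7]
1.81 10.46 [ 0.6 -3.5  2.3] 17.5 [-7.  -0.1  7.8] [-6.8  0.   8.1]
1.94 10.72 [ 1.6 -3.6  2.3] 17.4 [-6.7 -0.1  8.1] [-6.8  0.   8.3]
2.07 10.99 [ 3.  -3.8  2.1] 17.3 [-6.5 -0.1  8.4] [-6.6  0.   8.4]
```

View pics/wrist5.png

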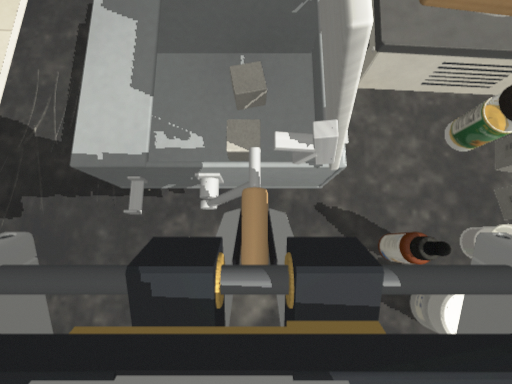

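View pics/side5.png

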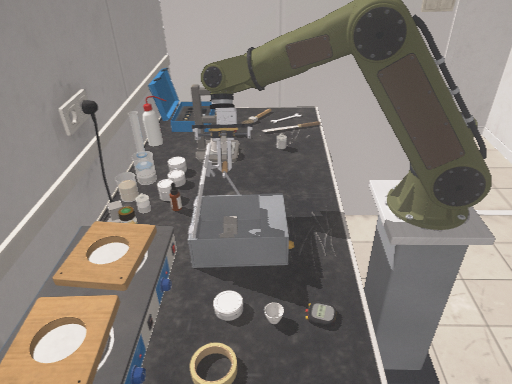

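The rod in the wrist view now leans back from its pivot (208,190) to the knob end (255,190), and in the side view it is past upright. I'll nudge it toward the stop, then release.

Run:
```python
from h import *
off=np.array([-.0064,0,.0085])
for f in (2.10,2.13,2.16):
    P,R=knobpose(f); bot.move_linear(P+off,.06)
    s=bot.get_state(); F=s['ft_force']; print(round(f,2),round(s['time'],2),F.round(1))
    if F[0]<-10: break
bot.set_gripper(.45); s=bot.get_state(); print(s['ft_force'].round(1),s['time'])
bot.move_linear(s['tcp_pos']-s['tcp_rot'][:,0]*.13,.2)
s=bot.get_state(); print(s['time'],s['ft_force'].round(1))
for n in('wrist','scene'): cv2.imwrite(f"pics/{n}6.png",imaging.capture(n)[:,:,::-1])
```

```text
2.1 11.34 [ 0.5 -4.9  3.5]
2.13 11.59 [ 0.2 -5.1  1.9]
2.16 11.84 [ 0.6 -5.7  1.8]
[ 0.7  0.6 -0.1] 12.4333
13.2333 [-0.4  0.4 -0.3]
```

View pics/wrist6.png

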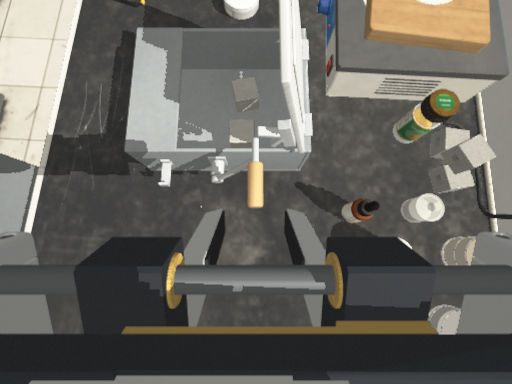

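View pics/scene6.png

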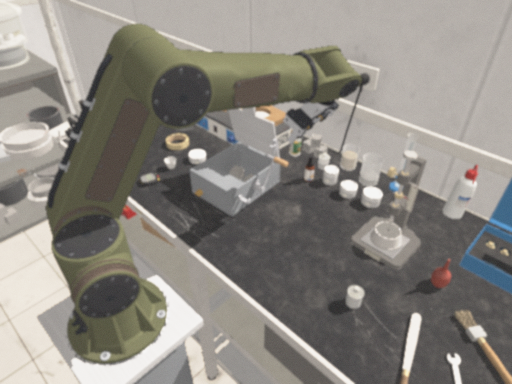

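The rod is released at its stop, with the knob at (256,185). Next is the lid tab. First I go above it and check the alignment.

Run:
```python
from h import *
s=bot.get_state(); bot.move_linear(s['tcp_pos']+np.array([-.03,0,.10]),.3)
P,R=lidpose(1.35,.12); bot.goto(P,R)
s=bot.get_state(); print(s['time'],s['tcp_pos'],P)
for n in('wrist','side'): cv2.imwrite(f"pics/{n}7.png",imaging.capture(n)[:,:,::-1])
```

```text
14.7083 [0.64441706 0.18454035 0.39425061] [0.64423722 0.18560092 0.39578984]
```

View pics/wrist7.png

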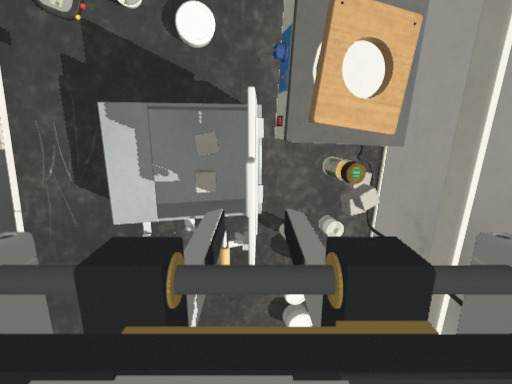

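View pics/side7.png

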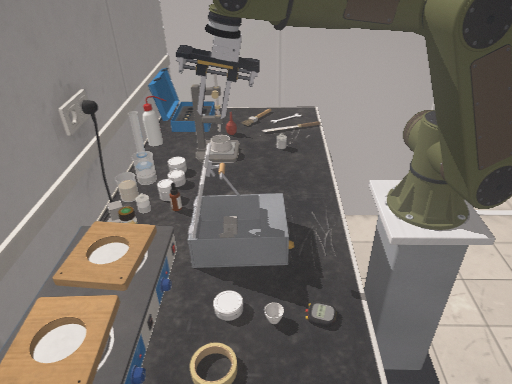

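The lid is seen edge-on at column 252, which matches the camera centre of 254, so 1.35 rad holds. I descend, grip the tab and lower the lid in small arc steps.

Run:
```python
from h import *
bot.set_gripper(.6)
P,R=lidpose(1.35,.002); bot.move_linear(P,.12,R)
s=bot.get_state(); print(s['time'],s['ft_force'].round(1))
bot.set_gripper(0.)
s=bot.get_state(); print(s['time'],s['ft_force'].round(1),s['gripper_width']*94)
off=np.zeros(3)
for th in np.arange(1.30,1.02,-.05):
    P,R=lidpose(th,.002); bot.move_linear(P+off,.04,R)
    s=bot.get_state(); F=s['ft_force']; print(round(th,2),round(s['time'],2),F.round(1),s['torque'].round(1),round(s['gripper_width']*94,1),(off*1000).round(1))
    if np.linalg.norm(F)>50: print('stop');break
    off=off+F*.7/12000
np.save('off.npy',off)
for n in('wrist','side','scene'): cv2.imwrite(f"pics/{n}8.png",imaging.capture(n)[:,:,::-1])
```

```text
16.3917 [-0.4 -0.3 -0.1]
17.175 [-3.7 -0.9  1.6] 10.065261665190553
1.3 17.55 [-5.  -1.2  1.9] [-0.2  1.4  0. ] 10.0 [0. 0. 0.]
1.25 17.93 [-5.7 -0.1  2. ] [-0.1  1.5 -0. ] 9.9 [-0.3 -0.1  0.1]
1.2 18.32 [-5.6  0.5  0.7] [-0.1  1.3 -0. ] 9.9 [-0.6 -0.1  0.2]
1.15 18.7 [-3.3  1.2 -2.8] [-0.   1.   0.1] 10.0 [-1.  -0.   0.3]
1.1 19.08 [-1.1  1.  -2.8] [-0.1  0.9 -0. ] 9.8 [-1.1  0.   0.1]
1.05 19.46 [-1.3 -0.9 -2.8] [-0.2  0.9 -0. ] 10.2 [-1.2  0.1 -0.1]
```

View pics/wrist8.png

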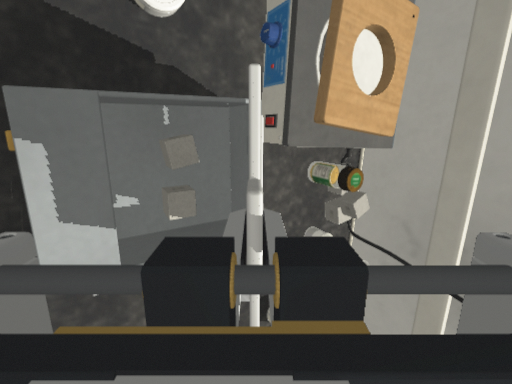

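View pics/side8.png

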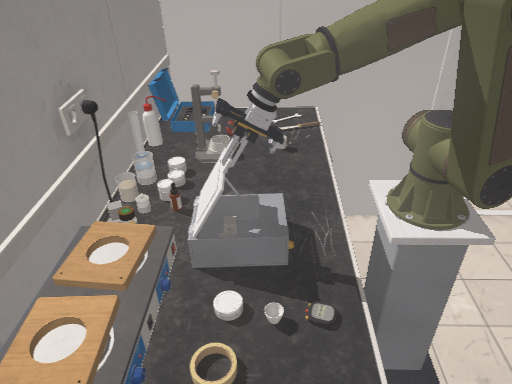

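The lid is held at the tab and is following at about 1.05 rad with low forces; the rod still stands. I continue in finer steps toward the pin and watch the force.

Run:
```python
from h import *
off=np.load('off.npy')
for th in (1.02,.99,.97,.95,.935,.92,.91,.90,.89):
    P,R=lidpose(th,.002); bot.move_linear(P+off,.03,R)
    s=bot.get_state(); F=s['ft_force']
    d=Rt().T@(s['tcp_pos']-w(.115,0,.106)); ax=Rt().T@s['tcp_rot'][:,0]
    print(th,round(s['time'],2),F.round(1),s['torque'].round(1),'act',round(np.arctan2(d[2],-d[0]),3),round(np.arctan2(-ax[2],ax[0]),3))
    if F[2]>12 or np.linalg.norm(F)>30: print('contact');break
for n in('side','scene'): cv2.imwrite(f"pics/{n}9.png",imaging.capture(n)[:,:,::-1])
a=cv2.imread("pics/side9.png")[130:270,170:310]; b=cv2.imread("pics/scene9.png")[90:230,180:320]
cv2.imwrite("pics/z9.png",cv2.resize(cv2.hconcat([a,b]),None,fx=2.8,fy=2.8,interpolation=cv2.INTER_CUBIC))
```

```text
1.02 19.94 [-1.6 -1.6 -2.8] [-0.2  0.7 -0.1] act 1.014 1.02
0.99 20.27 [-1.3 -1.8 -2.7] [-0.3  0.7 -0.1] act 0.984 0.99
0.97 20.53 [-2.2 -1.8 -2.7] [-0.3  0.7 -0.1] act 0.964 0.97
0.95 20.8 [-1.5 -1.3 -2.7] [-0.3  0.7 -0.2] act 0.943 0.95
0.935 21.05 [-1.8 -1.3 -3. ] [-0.3  0.7 -0.2] act 0.929 0.935
0.92 21.3 [-0.1 -0.2 -2.8] [-0.3  0.6 -0.2] act 0.913 0.92
0.91 21.55 [-0.5 -2.3 -3.3] [-0.3  0.5 -0.2] act 0.903 0.91
0.9 21.8 [ 5.5 -1.5 -3.5] [-0.3  0.1 -0.2] act 0.895 0.899
0.89 22.05 [13.1 -0.5 -3.5] [-0.2 -0.4 -0.1] act 0.89 0.888
```

View pics/z9.png

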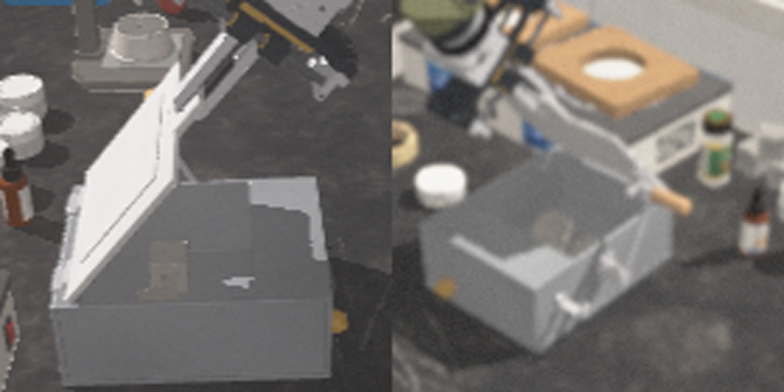

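Resistance shows up at about 0.90 rad: the wrist force goes from 0 to +13 N in x, and the rod and bracket meet at (650,190) in the zoom. I open only slightly so the tab stays caged, then check that the lid is carried.

Run:
```python
from h import *
bot.set_gripper(.2); bot.pause(.3)
s=bot.get_state(); print(s['time'],s['ft_force'].round(1),s['gripper_width']*94)
for n in('side','scene','wrist'): cv2.imwrite(f"pics/{n}10.png",imaging.capture(n)[:,:,::-1])
a=cv2.imread("pics/side10.png")[130:270,170:310]; b=cv2.imread("pics/scene10.png")[90:230,180:320]
cv2.imwrite("pics/z10.png",cv2.resize(cv2.hconcat([a,b]),None,fx=2.8,fy=2.8,interpolation=cv2.INTER_CUBIC))
```

```text
22.8333 [0.1 0.3 0.3] 19.228806536240892
```

View pics/z10.png

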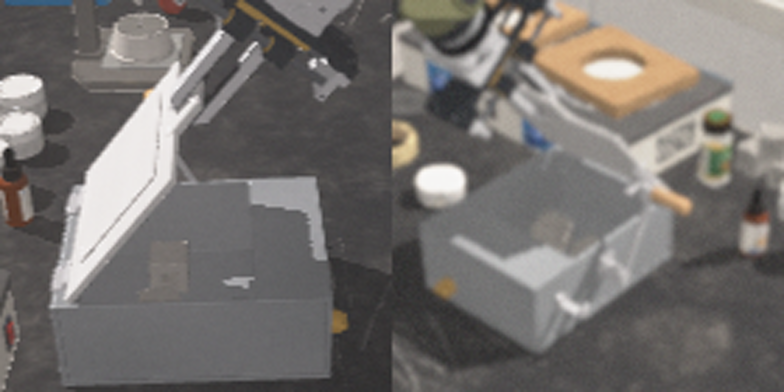

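View pics/wrist10.png

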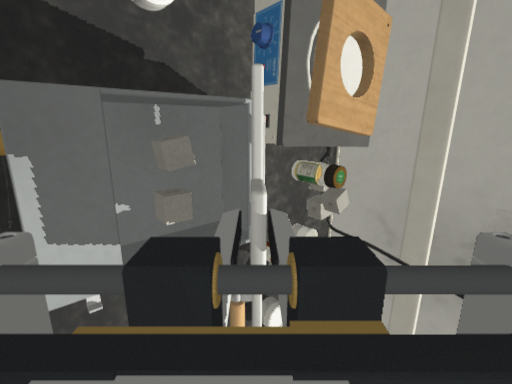

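The wrist force is about 0 and the tab sits free between the fingers (column 258), so the rod is carrying the lid. I open wider, retreat along the lid and verify the angles.

Run:
```python
from h import *
bot.set_gripper(.5)
s=bot.get_state(); bot.move_linear(s['tcp_pos']-s['tcp_rot'][:,0]*.11,.15)
s=bot.get_state(); print(s['time'],s['ft_force'].round(1))
bot.goto([.36,-.12,.42],s['tcp_rot']) if kinematics.inverse_kinematics([.36,-.12,.42],s['tcp_rot']) is not None else print('noik')
s=bot.get_state(); print(s['time'],s['ft_force'].round(1),s['tcp_pos'])
for n in('side','scene','wrist'): cv2.imwrite(f"pics/{n}11.png",imaging.capture(n)[:,:,::-1])
a=cv2.imread("pics/side11.png")[130:270,170:310]; b=cv2.imread("pics/scene11.png")[90:230,180:320]
cv2.imwrite("pics/z11.png",cv2.resize(cv2.hconcat([a,b]),None,fx=2.8,fy=2.8,interpolation=cv2.INTER_CUBIC))
for th in (.85,.88,.91,.94,.97):
    L=[w(.115-.208*np.cos(th),y,.106+.208*np.sin(th)) for y in(.03,-.03)]+[w(.115-.172*np.cos(th),.106,.106+.172*np.sin(th))]
    print(th,((proj('side',L)-[169.6,129.6])*2.8).round(0).tolist(),((proj('scene',L)-[39.6,89.6])*2.8).round(0).tolist())
for ph in (1.96,2.04,2.11):
    L=[w(-.005-.111*np.cos(ph),y,.061+.111*np.sin(ph)) for y in(-.134,-.186)]
    print(ph,((proj('scene',L)-[39.6,89.6])*2.8).round(0).tolist())
```

```text
24.5 [-0.  -0.2 -1.2]
25.9 [-0.1  0.6  0.4] [ 0.36029166 -0.11990808  0.41953312]
0.85 [[207.0, 111.0], [207.0, 78.0], [179.0, 186.0]] [[514.0, 94.0], [551.0, 110.0], [485.0, 86.0]]
0.88 [[201.0, 107.0], [202.0, 74.0], [175.0, 183.0]] [[517.0, 89.0], [554.0, 106.0], [488.0, 83.0]]
0.91 [[196.0, 104.0], [197.0, 71.0], [169.0, 180.0]] [[520.0, 85.0], [557.0, 101.0], [490.0, 79.0]]
0.94 [[190.0, 100.0], [191.0, 67.0], [164.0, 177.0]] [[522.0, 80.0], [560.0, 97.0], [492.0, 76.0]]
0.97 [[184.0, 97.0], [185.0, 64.0], [159.0, 174.0]] [[525.0, 76.0], [563.0, 92.0], [494.0, 72.0]]
1.96 [[652.0, 193.0], [687.0, 210.0]]
2.04 [[656.0, 193.0], [691.0, 209.0]]
2.11 [[660.0, 193.0], [694.0, 209.0]]
```

View pics/z11.png

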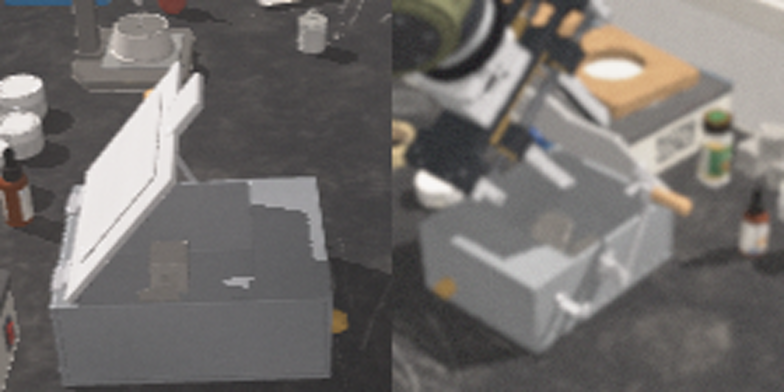

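View pics/scene11.png

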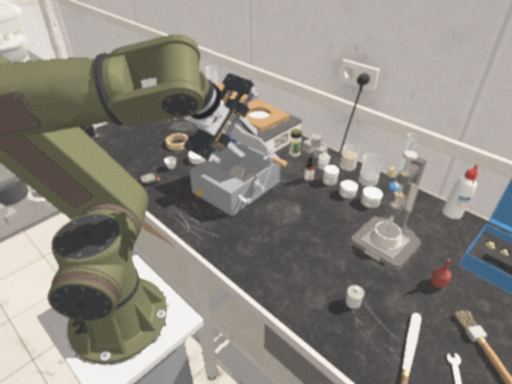

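View pics/wrist11.png

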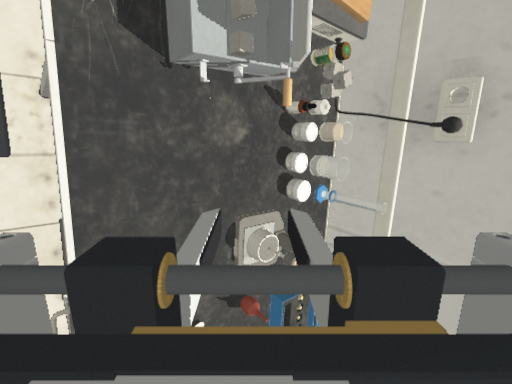

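Run:
```python
from h import *
def c(f):
    h=cv2.cvtColor(cv2.imread(f),cv2.COLOR_BGR2HSV)[140:175,262:300]
    m=cv2.inRange(h,(5,80,90),(22,255,255)); n,l,st,ce=cv2.connectedComponentsWithStats(m); i=1+st[1:,4].argmax(); return ce[i]+[262,140],st[i,4]
print('at stop',c('pics/scene6.png'),'now',c('pics/scene11.png'))
for ph in(1.96,2.04,2.11): print(ph,proj('scene',[w(-.005-.111*np.cos(ph),-.16,.061+.111*np.sin(ph))])[0])
```

```text
at stop (array([281.43076923, 161.61538462]), np.int32(65)) now (array([280.12698413, 161.47619048]), np.int32(63))
1.96 [278.54639921 161.51890218]
2.04 [280.02731359 161.39886903]
2.11 [281.25484369 161.45789293]
```

The knob moved from 281.4 px (the stop; predicted 281.25) to 280.1 px, and the prediction for 2.04 rad is 280.03. The pin is seated, so I hand in.

Run:
```python
from plant import bot, finish_job
print(bot.get_state()['time']); finish_job()
```

```text
26.05
the job is handed in; nothing more can be done
```

I swung the prop rod up out of its clip to its stop and let go. Then I took the lid by its tab, lowered it from about 1.35 rad onto the rod's pin, and released it. I handed the job in at 26 s of the 45 s allowed; no verdict was reported.

- **Rod:** the knob sits at 280.1 px in the scene camera, against 280.0 predicted for 2.04 rad. It had measured 281.4 at the stop, where 281.25 was predicted, so the pin is in the notch.
- **Lid:** the side view puts it at roughly 0.88–0.91 rad. That is a rough reading, because the plate's thickness blurs the edge used. The force readings from lowering agree: resistance began at about 0.90–0.91 rad. The wrist force dropped to about 0 N once the tab was loose between the fingers.
- **Surroundings:** the pictures show the bystanders standing as before, checked by eye only. The arm is clear of everything.
- **What went wrong:** during the first part of the rod swing the wrist force rose to about 63 N, because the knob shifted 6–8 mm from the arc I had planned, and I didn't establish why. I stopped and finished the swing with force-guided corrections.

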